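# Set a box frame in the notched framing jig

## Robot

A 6-joint arm with a two-finger parallel gripper is mounted at the origin on the work surface. World frame = base frame: x ahead of the robot, y to its left, z up, the work surface at z = 0. Lengths are in m, angles in rad, forces in N, time in s.
With the tool pointing down it reaches from about 0.35 to 0.975 m from the base axis. Payload 4.9 kg.
Tool frame: the origin (TCP) lies between the finger pads; the fingertips stand 19 mm ahead of it and the grasp point (between the pads) is the TCP; z points along the fingers, y is the direction in which the jaws open and shut (so a half turn about z gives the same grasp; the last joint's range is limited). The gripper opens to 85 mm and grips with 20 to 120 N. Pads are 22 mm wide; open, the fingers measure 114 mm over their backs; the gripper's body (76 mm by 85 mm) begins 54 mm behind the grasp point. The pads swing forward as they close: fully open they stand 13 mm farther back than shut.
Start: joints at [-1.433, 0.053, 1.613, -0, 1.476, -0.119], TCP at [0.159, -0.604, 0.25] pointing down, gripper open.
Joint ranges: [-3.01, 3.01], [-1.01, 2.22], [0.06, 2.58], [-1.02, 4.17], [0.09, 2.62], [-3.14, 3.14]. Speed limits (rad/s): [2.57, 2.57, 3.14, 3.14, 3.14, 3.14].

## Interface

Orientations are given as a unit quaternion [w, x, y, z].
In Python, from plant import state, grab_frame, calibration, job_done gives the robot as it stands. The module is installed in compiled form; this text tells all that it offers.
- The arm moves only by the tool servo_tool, never from a script. Its argument "deltas" is a list that holds one entry, the list of rows, each a list of 5 numbers: the finger opening in mm, from 0 to 85.4, then the shift along the world's x, y, z in mm, then the turn about the world's z in units of 6 degrees (1.0 is 6 degrees). A call has 1 to 5 rows; each row is the pose to reach, as a shift and turn from the pose commanded when the call began; what a row does not reach only later rows make up. A row lasts 1/8 s, in which the tool goes at most 62.5 mm and 10.7 degrees, less where a joint would pass 70% of its speed; a pose out of reach is approached as far as the arm can. A call with a gripper value outside its range is refused whole. The fingers move at their own pace and stop on an object; the grip force is fixed at half the most. Time passes only in rows, so rows that repeat a pose let the fingers close. It gives the time, the measured TCP pose, the force and the opening at its end, in the units of the state.
- state(): the state, without advancing time (a new reading comes with each control period).
- grab_frame(name): name is "scene" or "top" or "wrist"; returns the picture (384x512x3 uint8, red, green, blue); there is no depth.
- calibration(name): a dict with "intrinsics" (3x3 intrinsics, pixels), "world_from_camera" (4x4, takes a point from camera to world coordinates). Camera axes: x right, y down, z forward; pixel columns grow to the right and rows downward; lengths in m; the calibration is good to about 2 mm. The wrist camera is an equidistant fisheye: a pixel r from the principal point sees the ray r / f radians off the axis. A picture is of the moment at which its call begins: read the wrist's pose just before it. calibration takes no time and is no camera call; for the wrist camera it gives the pose at the moment of the call.
- job_done(): hands the job in, once; it reports no verdict.
The state is a dict: "time": time; "joint_pos": joint angles; "joint_vel": joint speeds; "joint_efforts": joint torques, N m; "tool_pos": TCP position; "tool_rot": TCP orientation; "contact_force": force on the tool from outside, world axes, zero at the start; "ft_torque": the same for the moment, N m; "gripper_width": opening from 0.0 (shut) to 1.0 (fully open).
Only numpy, scipy, OpenCV 4.12 (cv2) and the standard library are available. Lean on these libraries where they do the work, as an engineer would, in place of code of your own. Each camera call takes 0.05 s, during which the arm holds its last target.

## Task

Fit the braced box frame into the framing jig: lift the jig's release bar, run its carriage out to the last notch, farthest from the fence, and let go so it catches there; then lay the frame flat, as it lies now, on the bed between the fence and the carriage, square with the jig and centred across it. Then, with the bar held up again, bring the carriage back in to the notch that closes it up on the frame, so the frame sits against the fence, and let the bar drop fully into the notch. Last of all stand the press weight upright inside the frame, on its back panel in the half next to the carriage, and leave everything else on the table where it is.

Things in the scene. Friction and masses are not known exactly. Their poses are not given: they have to be found in the camera images.
- jig: Framing jig, fixed: pale wooden bed 355 mm long, 150 wide, top 32 above the table, sunk notched track down the middle, long sides open. Origin on the table under the bed's middle; x along the track away from the fence, y across, z up. Wooden fence across the bed at x -180 to -157, 30 high above the bed.
- frame_seat (a point): Point on the bed's top face, at x = -67 mm, y = 0 of the jig: where the middle of the box frame's underside is when the frame touches the fence and is centred across. Axes as the jig's.
- carriage (a joint): Carriage position (m) along jig +x, away from the fence. Notches at .09, .12, .15 (last; stop .154). Starts inside 0 to .06, where the track is plain; a tooth bars the way out while the bar is down. Gap from fence to the carriage's wooden jaw (130 wide, 30 high over the bed) is 94 mm + this: 184 at .09, for the 180 mm frame. Block ends 60 mm behind jaw face, 33 high. Friction 0.6 N; pushes a frame in its way.
- release_bar (a joint): Lift (m) of the release bar above its lowest place on the carriage: 0 = fully down, at most 0.034. Lifted 25 to 30 mm it clears the teeth (22 mm). Spring and weight pull it down with 6 to 9 N. When it is down in a notch the carriage is locked (1 mm play). Let go between notches, it is guided by the sloping tooth tops into the nearest notch, taking the carriage along (up to 15 mm).
- bar_mid (a point): Centre of the release bar: level steel bar across the carriage (along jig y), 14 x 14 mm section, 130 long, on two uprights 116 apart with 30 mm free height under it. When down the centre is 102 mm above the table; 30 mm behind the jaw face. Moves with the carriage and lift; can be pinched from above. Axes as the jig's.
- box_frame: Box frame, back down, open side up: dark rim 180 (x) x 130 (y) mm, 32 high, bars 15 wide; brown back panel, its inner face 4 above the underside; a pale brace 16 wide along y across the middle, up to 32 high, makes two pockets 67 (x) x 100 (y). Origin mid-underside, z up. About 0.3 kg, balanced on the brace's middle. Either end may go to the fence.
- press_weight: Dark steel press weight: block 40 (x) x 60 (y) x 45 mm high with an upright flat grip on top, 14 (x) x 50 (y), reaching to 90 high. Origin mid-underside, z up. About 0.8 kg. Fits a pocket of the frame with its x along the frame's x.
- glue_bottle: Bystander, to be left alone: white glue bottle, 54 mm across, 125 mm high. Origin at its underside.
- varnish_tin: Bystander, to be left alone: plain tin, 68 mm across, 85 mm high. Origin at its underside.
- open_frame: Bystander, to be left alone: small brass-coloured frame without back or brace, 150 x 110 x 16 mm, lying flat beyond the box frame. Origin at its underside.
- paste_tub: Bystander, to be left alone: white plastic tub, 120 mm across, 140 mm high. Origin at its underside.
- hammer: Bystander, to be left alone: hammer lying flat.
- tape_measure: Bystander, to be left alone: black tape measure, 70 x 36 x 62 mm high. Origin at its underside.
- mitre_square: Bystander, to be left alone: square of wood and steel lying flat, 150 x 190 mm. Origin at its underside.
Things that resemble listed ones, but are neither listed nor needed, are in the scene too. What is shaped like the press_weight but green is not meant.

How it is judged:
By the outcome, as a careful person would: the job done as asked, in the order asked, and still so for the second after the job is handed in, with the robot touching nothing.
It also fails if it takes over 72 s, if anything falls off the work surface, if the arm or the gripper's body presses on something with over 40 N, if the wrist force passes 120 N, or if a joint passes its speed limit or range.

## Working session

There is one attempt and no reset: what is moved stays moved. The work goes in short steps, Python scripts to look and compute and a tool call to move; the robot and the scene stay as the last step left them, time stands still between calls to the robot, and variables do not carry over. Pictures are saved under pics/ and viewed, and the job is handed in when it is done.

Besides the shell and the picture viewer there is one more tool, called after "Request:" as a command line: name --argument value ..., lists and objects as JSON in quotes. servo_tool: Moves the arm, as the interface text tells. Its arguments: {"type":"object","properties":{"deltas":{"type":"array","items":{"type":"array","items":{"type":"array","items":{"type":"number"}}}}},"required":["deltas"]}

```bash
mkdir -p pics
python3 - <<'E'
from plant import *
import cv2,numpy as np
s=state();print({k:np.round(v,3).tolist() for k,v in s.items()})
for n in ("scene","top"):
    im=grab_frame(n);cv2.imwrite(f"pics/{n}0.png",im[:,:,::-1])
    c=calibration(n);print(n,np.round(c["intrinsics"],1).tolist(),np.round(c["world_from_camera"],3).tolist())
E
```

```text
{'time': 0.0, 'joint_pos': [-1.433, 0.053, 1.614, -0.0, 1.476, -0.119], 'joint_vel': [-0.0, 0.001, 0.001, -0.002, -0.001, 0.0], 'joint_efforts': [0.001, -39.368, -37.017, 0.0, 0.007, 0.0], 'tool_pos': [0.159, -0.604, 0.249], 'tool_rot': [-0.001, 0.992, 0.128, -0.0], 'contact_force': [-0.821, 0.385, -0.002], 'ft_torque': [-0.003, -0.019, 0.044], 'gripper_width': 1.005}
scene [[366.1, 0.0, 249.8], [0.0, 366.1, 193.6], [0.0, 0.0, 1.0]] [[0.413, 0.762, -0.499, 1.116], [0.911, -0.347, 0.224, -0.249], [-0.003, -0.547, -0.837, 1.103], [0.0, 0.0, 0.0, 1.0]]
top [[443.5, 0.0, 256.0], [0.0, 443.5, 188.6], [0.0, 0.0, 1.0]] [[-0.005, -0.99, 0.139, 0.291], [-1.0, 0.005, 0.002, 0.004], [-0.003, -0.139, -0.99, 1.666], [0.0, 0.0, 0.0, 1.0]]
```

View pics/scene0.png

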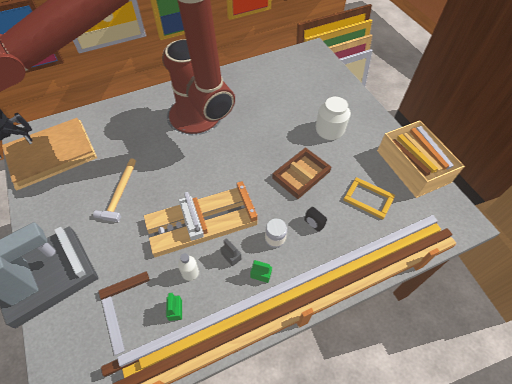

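View pics/top0.png

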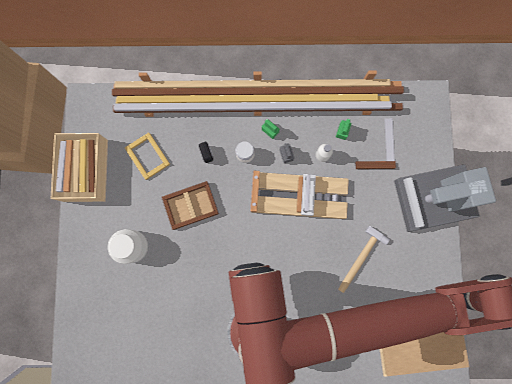

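The top picture shows the jig at (300,195) with its fence on the left at (255,193), and the bar at about (307,195). The box frame is at (190,205). Things that could be mistaken for targets are the brass frame (147,156), the crate (78,167) and the green weights (270,128) and (344,129). The dark weight is at (287,152). I'll check these in close crops.

Run:
```python
import cv2
im=cv2.imread("pics/top0.png")
cv2.imwrite("pics/c1.png",cv2.resize(im[110:235,150:360],None,fx=3.8,fy=3.8,interpolation=cv2.INTER_CUBIC))
im=cv2.imread("pics/scene0.png")
cv2.imwrite("pics/c2.png",cv2.resize(im[140:290,130:340],None,fx=3.8,fy=3.8,interpolation=cv2.INTER_CUBIC))
```

```text
(no output)
```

View pics/c1.png

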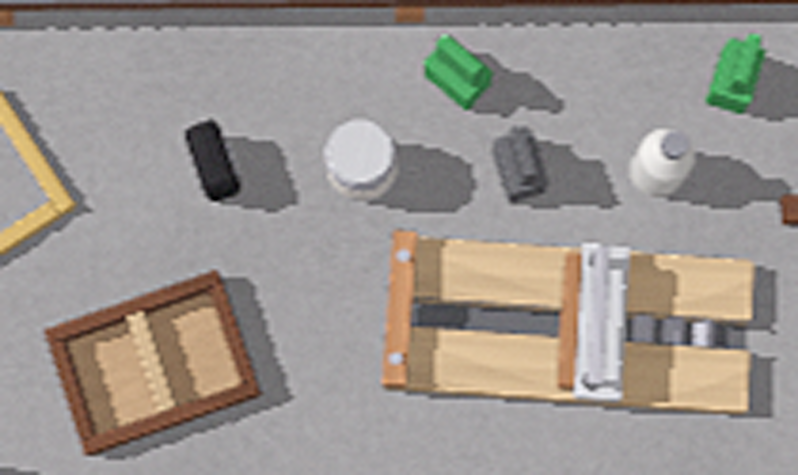

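View pics/c2.png

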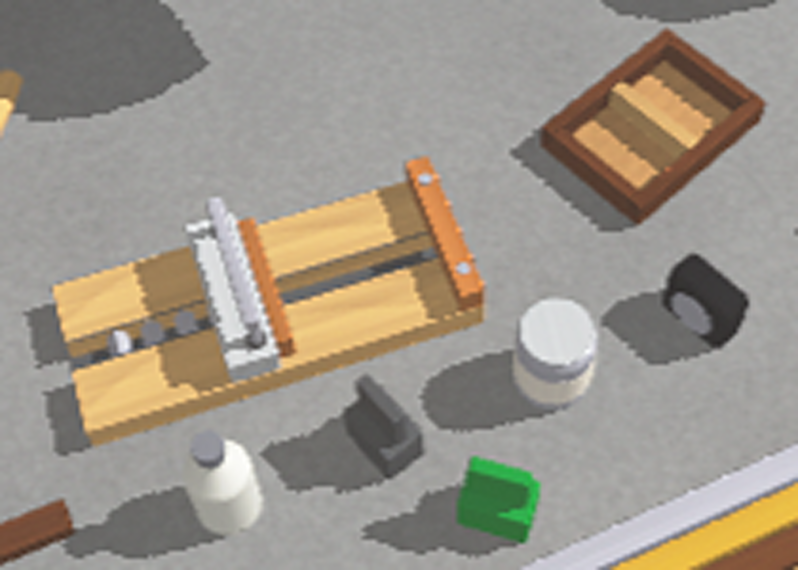

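The crops confirm the choice: dark grey weight at top (287,152), brown braced frame at (190,205), jig with its fence on the left. Next I'll measure them.

```bash
cat > h.py <<'E'
import numpy as np,cv2
from plant import *
def ray(name,px,cal=None):
    c=cal or calibration(name);K=np.array(c["intrinsics"]);T=np.array(c["world_from_camera"])
    px=np.atleast_2d(np.asarray(px,float))
    d=np.c_[(px[:,0]-K[0,2])/K[0,0],(px[:,1]-K[1,2])/K[1,1],np.ones(len(px))]
    if name=="wrist":
        v=d[:,:2];r=np.hypot(v[:,0],v[:,1]);s=np.where(r>1e-9,np.sin(r)/np.maximum(r,1e-9),1)
        d=np.c_[v*s[:,None],np.cos(r)]
    return T[:3,3],d@T[:3,:3].T
def onz(name,px,z,cal=None):
    o,d=ray(name,px,cal);t=(z-o[2])/d[:,2];return (o+d*t[:,None])[:,:3]
def proj(name,P,cal=None):
    c=cal or calibration(name);K=np.array(c["intrinsics"]);T=np.array(c["world_from_camera"])
    q=(np.atleast_2d(P)-T[:3,3])@T[:3,:3]
    if name=="wrist":
        r=np.hypot(q[:,0],q[:,1]);th=np.arctan2(r,q[:,2]);v=q[:,:2]/r[:,None]*th[:,None]
    else: v=q[:,:2]/q[:,2:]
    return v*[K[0,0],K[1,1]]+[K[0,2],K[1,2]]
def rect(pts):
    r=cv2.minAreaRect(np.float32(pts[:,:2]*1000));return r, cv2.boxPoints(r)
E
python3 - <<'E'
from h import *
im=cv2.imread("pics/top0.png");hsv=cv2.cvtColor(im,cv2.COLOR_BGR2HSV)
def samp(x,y): print((x,y),im[y,x],hsv[y,x])
for p in [(170,213),(210,195),(185,205),(256,200),(280,183),(300,195),(305,180),(309,195),(287,152),(286,158),(200,160),(240,205),(330,165)]: samp(*p)
E
```

```text
(170, 213) [ 50  66 105] [  9 134 105]
(210, 195) [ 56  78 126] [  9 142 126]
(185, 205) [128 164 198] [ 15  90 198]
(256, 200) [109 149 202] [ 13 117 202]
(280, 183) [139 174 203] [ 16  80 203]
(300, 195) [ 97 134 188] [ 12 123 188]
(305, 180) [200 197 197] [120   4 200]
(309, 195) [194 188 189] [125   8 194]
(287, 152) [113 110 110] [120   7 113]
(286, 158) [108 102 100] [113  19 108]
(200, 160) [164 162 165] [160   5 165]
(240, 205) [164 165 165] [ 30   2 165]
(330, 165) [164 159 164] [150   8 164]
```

Run:
```python
from h import *
im=cv2.imread("pics/top0.png");hsv=cv2.cvtColor(im,cv2.COLOR_BGR2HSV)
def comp(mask,x0,y0,x1,y1):
    m=np.zeros(mask.shape,np.uint8);m[y0:y1,x0:x1]=mask[y0:y1,x0:x1]*255
    m=cv2.morphologyEx(m,cv2.MORPH_CLOSE,np.ones((3,3)))
    c=max(cv2.findContours(m,cv2.RETR_EXTERNAL,cv2.CHAIN_APPROX_NONE)[0],key=cv2.contourArea)
    return c[:,0].astype(float)
def show(n,c,z):
    w=onz("top",c,z);r,b=rect(w);print(n,np.round(r[0],1),np.round(r[1],1),round(r[2],1),np.round(b,0).tolist())
S=hsv[...,1];V=hsv[...,2]
fr=comp(S>45,150,170,232,240)
for z in(.032,.016):show("frame",fr,z)
fe=comp((S>108)&(hsv[...,0]<15),245,165,265,225); show("fence",fe,.062)
jaw=comp((S>108)&(hsv[...,0]<15),294,168,305,220); show("jaw",jaw,.062)
bed=comp(S>45,245,165,360,225); show("bed",bed,.032)
w=comp((V<140)&(V>0),278,140,294,164); show("weight",w,.045)
bar=comp((S<25)&(V>180),300,170,320,222); show("bar",bar,.1)
for z in (0,):
  print(onz("top",[[245,152],[325,152]],z))
```

```text
frame [459.2 252.9] [132.5 179.3] 19.3 [[367.0, 316.0], [426.0, 146.0], [551.0, 190.0], [492.0, 359.0]]
frame [460.9 255.3] [133.8 181. ] 19.3 [[368.0, 319.0], [428.0, 148.0], [554.0, 192.0], [494.0, 363.0]]
fence [506.4  10.9] [ 21.3 148.7] 85.6 [[431.0, 6.0], [580.0, -5.0], [581.0, 16.0], [433.0, 27.0]]
jaw [ 494.5 -150.1] [ 16.3 126. ] 85.6 [[431.0, -153.0], [557.0, -163.0], [558.0, -147.0], [432.0, -137.0]]
bed [503.2 -77. ] [205.1 157.9] 85.4 [[416.0, -173.0], [574.0, -185.0], [590.0, 19.0], [433.0, 32.0]]
weight [ 650.8 -105.8] [52.4 76.2] 89.7 [[613.0, -132.0], [689.0, -132.0], [689.0, -80.0], [613.0, -79.0]]
bar [ 488.6 -177.8] [ 43.3 144.7] 85.7 [[415.0, -194.0], [559.0, -205.0], [562.0, -162.0], [418.0, -151.0]]
[[ 0.66552759  0.04853734  0.        ]
 [ 0.66376852 -0.25826189  0.        ]]
```

Request:
servo_tool --deltas '[[[85,40,50,10,-1],[85,80,100,20,-2],[85,120,150,30,-3.1],[85,158,200,40,-3.1],[85,196,248,50,-3.1]]]'

```text
time: 0.72
tool_pos: [0.3508, -0.3604, 0.2989]
tool_rot: [-0.0, 0.999, -0.034, -0.0]
contact_force: [1.1, -1.0, 0.2]
gripper_width: 0.994
```

Request:
servo_tool --deltas '[[[85,38,48,0,0],[85,76,96,0,0],[85,114,144,0,0],[85,134,172,0,0],[85,134,172,0,0]]]'

```text
time: 1.35
tool_pos: [0.4848, -0.1884, 0.2985]
tool_rot: [-0.0, 0.999, -0.032, -0.0]
contact_force: [0.2, -1.2, 0.9]
gripper_width: 0.999
```

```bash
cat > st.py <<'E'
from h import *
s=state();q=s["tool_rot"];w,x,y,z=q
from scipy.spatial.transform import Rotation as R
M=R.from_quat([x,y,z,w]).as_matrix()
print("t",round(s["time"],2),"pos",np.round(s["tool_pos"]*np.array(1000),1),"yaw y",round(np.degrees(np.arctan2(M[1,1],M[0,1])),2),"z",np.round(M[:,2],3),"F",np.round(s["contact_force"],1),"w",round(s["gripper_width"]*85.4,1))
E
cat > shot.py <<'E'
import sys
from h import *
import pickle
n,f=sys.argv[1:3]
c=calibration(n);im=grab_frame(n);cv2.imwrite(f"pics/{f}.png",im[:,:,::-1]);pickle.dump(c,open(f"pics/{f}.pkl","wb"))
E
python3 st.py; python3 shot.py wrist w1; python3 -c "
import pickle;c=pickle.load(open('pics/w1.pkl','rb'));print(c)"
```

```text
t 1.35 pos [ 484.8 -188.4  298.5] yaw y -93.66 z [-0.001  0.001 -1.   ] F [ 0.2 -1.2  0.9] w 85.3
{'intrinsics': array([[297.31863964,   0.        , 255.93447429],
       [  0.        , 297.31863964, 189.33498857],
       [  0.        ,   0.        ,   1.        ]]), 'world_from_camera': array([[-0.0634226 , -0.95145742, -0.30117494,  0.5609362 ],
       [-0.99798598,  0.06008869,  0.02033046, -0.19383246],
       [-0.00124636,  0.30185778, -0.95335215,  0.42128331],
       [ 0.        ,  0.        ,  0.        ,  1.        ]])}
```

View pics/w1.png

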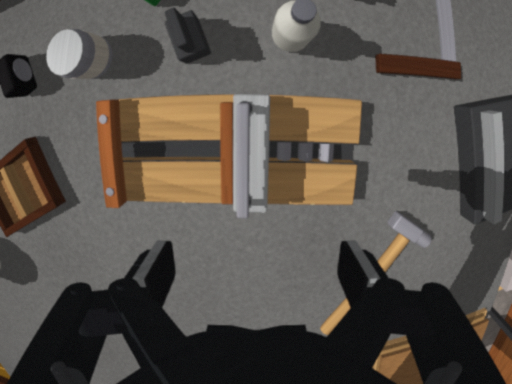

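The wrist picture shows the fence at (110,153), the jaw at (227,153), the bar at (242,100–215), the bed end at x≈358 and the weight at (187,35). I'll enlarge it to measure.

Run:
```python
import cv2
im=cv2.imread("pics/w1.png")
cv2.imwrite("pics/w1c.png",cv2.resize(im[80:225,90:370],None,fx=2.85,fy=2.85,interpolation=cv2.INTER_CUBIC))
cv2.imwrite("pics/w1d.png",cv2.resize(im[0:75,150:230],None,fx=8,fy=8,interpolation=cv2.INTER_CUBIC))
```

```text
(no output)
```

View pics/w1c.png

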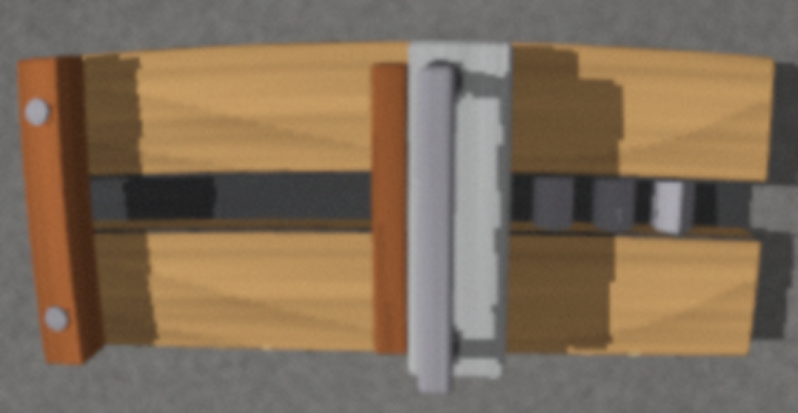

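View pics/w1d.png

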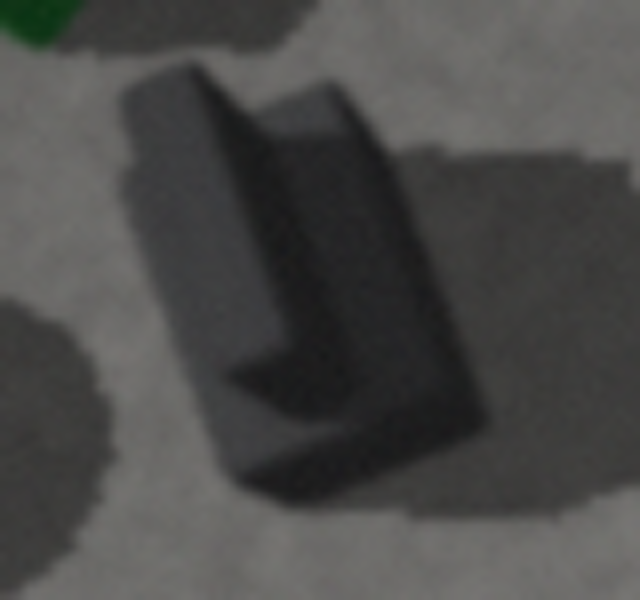

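Run:
```python
from h import *
import pickle
c=pickle.load(open("pics/w1.pkl","rb"))
def p(l,z): return onz("wrist",np.array(l)/2.85+[90-.5+.5/2.85*0,80-.5],z,c)*1000
f=p([[20,60],[47,362]],.062);j=p([[372,64],[374,352]],.062);b=p([[773,57],[748,354]],.032)
bar=p([[437,66],[434,390]],.109);
s=p([[300,46],[650,50],[150,347],[640,354]],.032)
for n,a in(("fence back",f),("jaw",j),("bedend",b),("bar",bar),("sides",s)):
    d=a[1]-a[0];print(n,np.round(a[:,:2],1).tolist(),"len",round(np.hypot(*d[:2]),1),"ang",round(np.degrees(np.arctan2(d[1],d[0])),2))
print("fence-bedend",np.linalg.norm(f.mean(0)[:2]-b.mean(0)[:2]),"fence->jaw",np.linalg.norm(f.mean(0)[:2]-j.mean(0)[:2]))
def p2(l,z): return onz("wrist",np.array(l)/8+[150-.5,-.5],z,c)*1000
g=p2([[120,95],[195,65],[285,350],[232,378]],.09);print("grip top",np.round(g[:,:2],1).tolist(),np.round(g.mean(0),1))
k=p2([[330,82],[485,415],[300,500]],.045)
print("block",np.round(k[:,:2],1).tolist())
```

```text
fence back [[582.7, 15.0], [435.3, 27.7]] len 147.9 ang 175.09
jaw [[559.6, -150.2], [431.8, -139.5]] len 128.3 ang 175.22
bedend [[555.3, -333.9], [407.4, -322.8]] len 148.3 ang 175.69
bar [[557.2, -179.6], [431.1, -169.0]] len 126.5 ang 175.21
sides [[571.1, -114.0], [559.0, -273.9], [430.2, -17.9], [411.5, -266.2]] len 160.4 ang -94.29
fence-bedend 350.82459858393827 fence->jaw 166.7984079710216
grip top [[673.5, -97.0], [676.2, -108.2], [630.8, -119.2], [627.8, -111.3]] [ 652.1 -108.9   90. ]
block [[685.1, -118.6], [625.6, -140.3], [615.3, -109.9]]
```

Request:
servo_tool --deltas '[[[60,5,7,-50,-0.16],[60,9.5,14,-100,-0.16],[60,9.5,14,-140,-0.16],[60,9.5,14,-145,-0.16]]]'

```text
time: 1.9
tool_pos: [0.4908, -0.1763, 0.1503]
tool_rot: [-0.001, 0.999, -0.043, -0.003]
contact_force: [-0.3, 0.6, 0.2]
gripper_width: 0.703
```

```bash
python3 st.py; python3 shot.py wrist w2
```

```text
t 1.9 pos [ 490.8 -176.3  150.3] yaw y -94.95 z [-0.007  0.003 -1.   ] F [-0.3  0.6  0.2] w 60.0
```

View pics/w2.png

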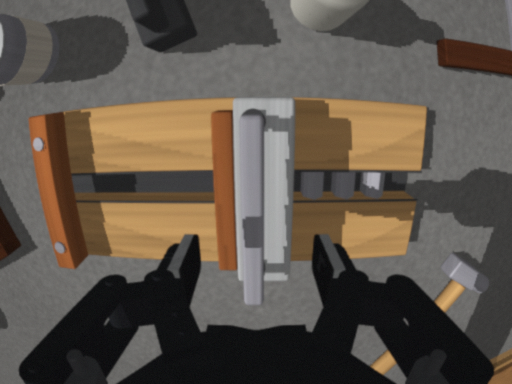

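Request:
servo_tool --deltas '[[[50,0,0,-30,0],[40,0,0,-51,0],[40,0,0,-51,0],[0,0,0,-51,0],[0,0,0,-51,0]]]'

```text
time: 2.58
tool_pos: [0.495, -0.1773, 0.1058]
tool_rot: [0.001, 0.999, -0.042, 0.002]
contact_force: [-0.7, -0.2, 6.0]
gripper_width: 0.148
```

Request:
servo_tool --deltas '[[[0,0,0,0,0],[0,0,0,0,0],[0,0,0,0,0]]]'

```text
time: 2.95
tool_pos: [0.495, -0.1773, 0.1057]
tool_rot: [0.001, 0.999, -0.042, 0.002]
contact_force: [-1.7, -1.0, 5.3]
gripper_width: 0.153
```

```bash
python3 st.py
```

```text
t 2.95 pos [ 495.  -177.3  105.7] yaw y -94.83 z [ 0.003 -0.002 -1.   ] F [-1.7 -1.   5.3] w 13.0
```

Request:
servo_tool --deltas '[[[0,0,0,15,0],[0,0,0,27,0],[0,0,0,27,0]]]'

```text
time: 3.32
tool_pos: [0.4949, -0.1765, 0.1307]
tool_rot: [0.0, 0.999, -0.042, 0.002]
contact_force: [7.8, -1.5, -7.7]
gripper_width: 0.152
```

```bash
python3 st.py
```

```text
t 3.33 pos [ 494.9 -176.5  130.7] yaw y -94.84 z [ 0.004 -0.001 -1.   ] F [ 7.8 -1.5 -7.7] w 13.0
```

Request:
servo_tool --deltas '[[[0,0,0,2.5,0],[0,-1.7,-20,2.5,0],[0,-3.7,-45,2.5,0],[0,-5.8,-70,2.5,0],[0,-7.5,-90,2.5,0]]]'

```text
time: 3.95
tool_pos: [0.4876, -0.2666, 0.132]
tool_rot: [-0.0, 0.999, -0.042, 0.002]
contact_force: [10.3, 0.6, -8.0]
gripper_width: 0.152
```

```bash
python3 st.py
```

```text
t 3.95 pos [ 487.6 -266.6  132. ] yaw y -94.86 z [ 0.005  0.001 -1.   ] F [10.3  0.6 -8. ] w 13.0
```

Request:
servo_tool --deltas '[[[0,-0.2,-3,0,0],[0,-0.4,-6,0,0],[0,-0.4,-6,0,0]]]'

```text
time: 4.32
tool_pos: [0.4872, -0.2724, 0.132]
tool_rot: [0.0, 0.999, -0.042, 0.002]
contact_force: [8.4, -1.4, -7.6]
gripper_width: 0.149
```

```bash
python3 st.py;python3 shot.py scene s1; python3 -c "
import cv2
im=cv2.imread('pics/s1.png');cv2.imwrite('pics/s1c.png',cv2.resize(im[150:290,120:280],None,fx=4,fy=4,interpolation=cv2.INTER_CUBIC))"
```

```text
t 4.33 pos [ 487.2 -272.4  132. ] yaw y -94.86 z [ 0.005 -0.    -1.   ] F [ 8.4 -1.4 -7.6] w 12.8
```

View pics/s1c.png

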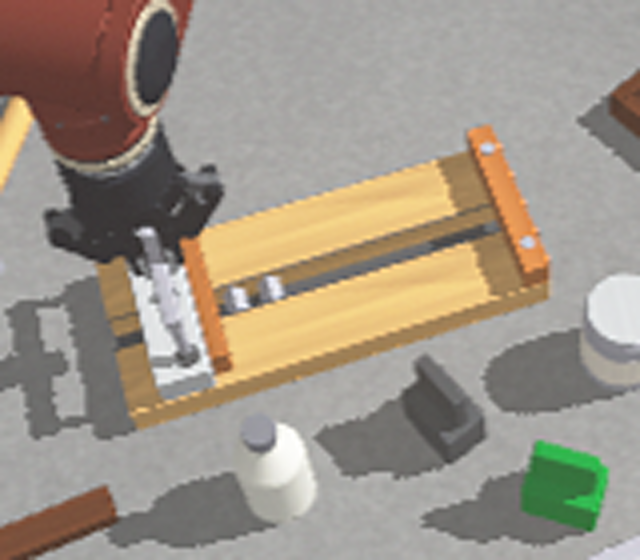

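Request:
servo_tool --deltas '[[[0,1,-2,0,0],[0,2,-4,0,0],[0,2,-4,0,0]]]'

```text
time: 4.75
tool_pos: [0.4871, -0.2758, 0.1313]
tool_rot: [-0.001, 0.999, -0.042, -0.001]
contact_force: [2.7, 0.3, -8.1]
gripper_width: 0.149
```

```bash
python3 st.py
```

```text
t 4.75 pos [ 487.1 -275.8  131.3] yaw y -94.84 z [-0.002  0.002 -1.   ] F [ 2.7  0.3 -8.1] w 12.7
```

Request:
servo_tool --deltas '[[[0,0,-2,0,0],[0,0,-4,0,0],[0,0,-4,0,0]]]'

```text
time: 5.12
tool_pos: [0.487, -0.2764, 0.1306]
tool_rot: [-0.005, 0.999, -0.042, -0.001]
contact_force: [3.9, 11.2, -7.3]
gripper_width: 0.149
```

```bash
python3 st.py
```

```text
t 5.12 pos [ 487.  -276.4  130.6] yaw y -94.83 z [-0.002  0.009 -1.   ] F [ 3.9 11.2 -7.3] w 12.7
```

Request:
servo_tool --deltas '[[[0,0.5,7.5,0,0],[0,0.5,7.5,0,0],[0,0.5,7.5,-15,0],[0,0.5,7.5,-24,0],[0,0.5,7.5,-28,0]]]'

```text
time: 5.75
tool_pos: [0.4875, -0.2733, 0.1057]
tool_rot: [-0.0, 0.999, -0.042, -0.001]
contact_force: [-12.0, 5.0, 14.9]
gripper_width: 0.146
```

Request:
servo_tool --deltas '[[[0,0,0,0,0],[0,0,0,0,0]]]'

```text
time: 6.0
tool_pos: [0.4875, -0.2732, 0.1058]
tool_rot: [-0.0, 0.999, -0.042, -0.001]
contact_force: [-8.0, 2.3, 0.9]
gripper_width: 0.15
```

```bash
python3 st.py
```

```text
t 6.0 pos [ 487.5 -273.2  105.8] yaw y -94.85 z [-0.003  0.    -1.   ] F [-8.   2.3  0.9] w 12.8
```

Request:
servo_tool --deltas '[[[50,0,0,0,0],[50,0,0,0,0],[60,0,0,30,0],[60,0,0,80,0],[60,-5,40,130,0.5]]]'

```text
time: 6.62
tool_pos: [0.4842, -0.2353, 0.2361]
tool_rot: [0.001, 1.0, -0.017, 0.001]
contact_force: [1.0, 0.0, 0.7]
gripper_width: 0.699
```

Request:
servo_tool --deltas '[[[60,-8,60,10,1],[60,-16,122,20,2],[60,-24,184,30,3],[60,-32,246,40,3.5],[60,-40,308,50,3.5]]]'

```text
time: 7.25
tool_pos: [0.4439, 0.0728, 0.2846]
tool_rot: [0.0, 0.986, 0.166, 0.002]
contact_force: [1.5, 0.4, 0.8]
gripper_width: 0.7
```

Request:
servo_tool --deltas '[[[60,0,60,0,0],[60,0,120,0,0],[60,0,165,0,0],[60,0,165,0,0]]]'

```text
time: 7.75
tool_pos: [0.4438, 0.2387, 0.2838]
tool_rot: [-0.0, 0.986, 0.169, 0.001]
contact_force: [0.1, 0.0, -0.4]
gripper_width: 0.703
```

```bash
python3 st.py;python3 shot.py wrist w3; python3 shot.py top t1;  python3 -c "
import cv2
im=cv2.imread('pics/t1.png');cv2.imwrite('pics/t1c.png',cv2.resize(im[140:230,220:360],None,fx=5,fy=5,interpolation=cv2.INTER_CUBIC))"
```

```text
t 7.75 pos [443.8 238.7 283.8] yaw y -70.58 z [ 0.002  0.001 -1.   ] F [ 0.1  0.  -0.4] w 60.0
```

View pics/w3.png

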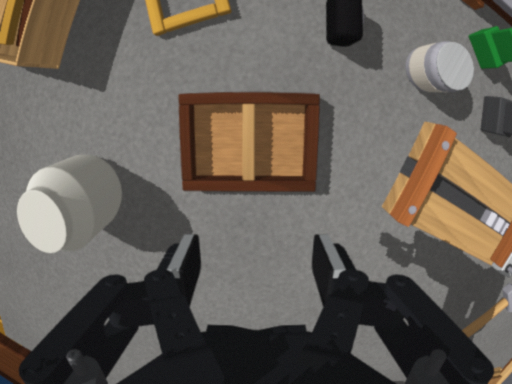

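View pics/t1c.png

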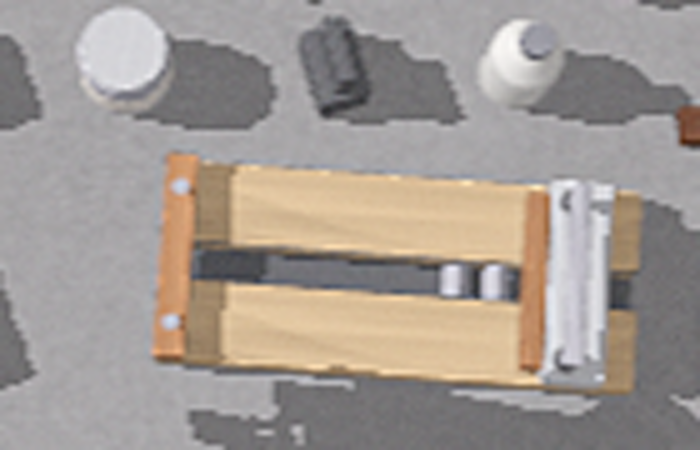

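The carriage is out at the last notch, with two teeth visible on the fence side. The frame in the wrist view has corners at about (179,93), (320,93), (318,191) and (183,191), and the brace is at (249,142).

Run:
```python
from h import *
import pickle
c=pickle.load(open("pics/w3.pkl","rb"));im=cv2.imread("pics/w3.png");hsv=cv2.cvtColor(im,cv2.COLOR_BGR2HSV)
m=np.zeros(hsv.shape[:2],np.uint8);m[80:205,165:335]=((hsv[...,1]>70)*255)[80:205,165:335]
cc=max(cv2.findContours(m,cv2.RETR_EXTERNAL,cv2.CHAIN_APPROX_NONE)[0],key=cv2.contourArea)[:,0]
for z in (.032,.028):
    r,b=rect(onz("wrist",cc,z,c));print(z,np.round(r[0],1),np.round(r[1],1),round(r[2],2),np.round(b,1).tolist())
cv2.imwrite("pics/w3c.png",cv2.resize(im[85:200,170:330],None,fx=5,fy=5,interpolation=cv2.INTER_CUBIC))
```

```text
0.032 [460.  254.8] [129.4 178.6] 18.99 [[369.70001220703125, 318.20001220703125], [427.79998779296875, 149.3000030517578], [550.2000122070312, 191.39999389648438], [492.1000061035156, 360.29998779296875]]
0.028 [459.4 254.7] [130.8 180.5] 18.99 [[368.20001220703125, 318.70001220703125], [426.8999938964844, 148.10000610351562], [550.5999755859375, 190.60000610351562], [491.79998779296875, 361.29998779296875]]
```

View pics/w3c.png

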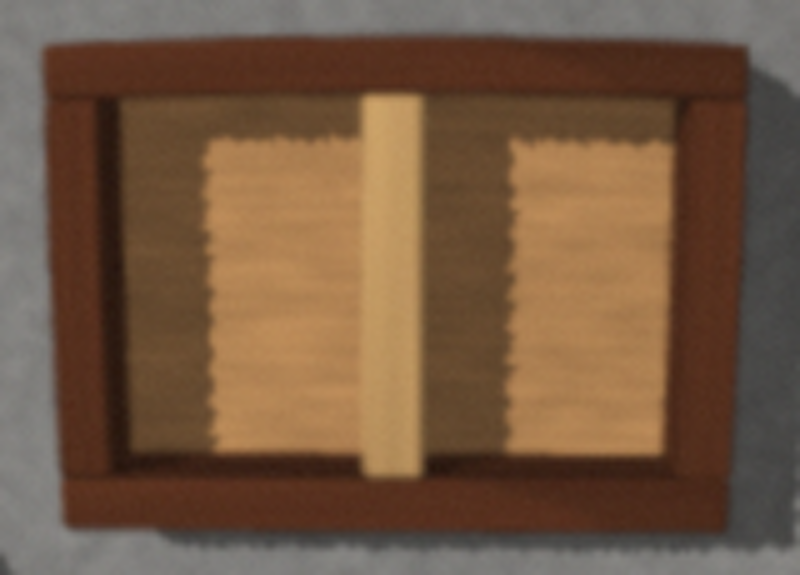

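Request:
servo_tool --deltas '[[[60,8,8,-50,-0.07],[60,16.2,16.1,-110,-0.07],[60,16.2,16.1,-170,-0.07],[60,16.2,16.1,-215,-0.07],[60,16.2,16.1,-215,-0.07]]]'

```text
time: 8.48
tool_pos: [0.4574, 0.2496, 0.0641]
tool_rot: [0.001, 0.987, 0.162, -0.004]
contact_force: [-0.1, 0.4, 0.7]
gripper_width: 0.706
```

```bash
python3 st.py;python3 shot.py wrist w4
```

```text
t 8.47 pos [457.4 249.6  64.1] yaw y -71.4 z [-0.008 -0.003 -1.   ] F [-0.1  0.4  0.7] w 60.3
```

View pics/w4.png

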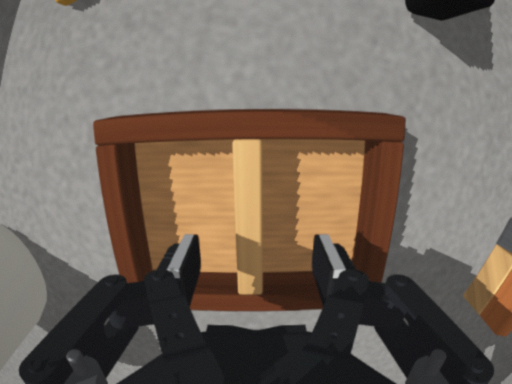

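Request:
servo_tool --deltas '[[[60,0,0,0,0],[60,0,0,0,0]]]'

```text
time: 8.78
tool_pos: [0.462, 0.2525, 0.0707]
tool_rot: [-0.001, 0.987, 0.163, 0.003]
contact_force: [0.9, -0.3, 0.1]
gripper_width: 0.702
```

```bash
python3 st.py
```

```text
t 8.78 pos [462.  252.5  70.7] yaw y -71.29 z [ 0.005  0.002 -1.   ] F [ 0.9 -0.3  0.1] w 59.9
```

Request:
servo_tool --deltas '[[[60,-0.5,2,-20,0.05],[60,-0.5,2,-38,0.05],[60,-0.5,2,-42,0.05],[60,-0.5,2,-42,0.05]]]'

```text
time: 9.28
tool_pos: [0.4594, 0.254, 0.0257]
tool_rot: [0.0, 0.986, 0.165, -0.0]
contact_force: [0.2, -0.1, 0.1]
gripper_width: 0.701
```

```bash
python3 st.py
```

```text
t 9.28 pos [459.4 254.   25.7] yaw y -70.97 z [-0. -0. -1.] F [ 0.2 -0.1  0.1] w 59.9
```

Request:
servo_tool --deltas '[[[40,0,0,1.5,0],[0,0,0,1.5,0],[0,0,0,1.5,0],[0,0,0,1.5,0],[0,0,0,1.5,0]]]'

```text
time: 9.9
tool_pos: [0.4602, 0.2543, 0.0282]
tool_rot: [-0.0, 0.986, 0.165, 0.001]
contact_force: [0.2, -0.3, 4.4]
gripper_width: 0.176
```

```bash
python3 st.py
```

```text
t 9.9 pos [460.2 254.3  28.2] yaw y -70.97 z [ 0.001  0.001 -1.   ] F [ 0.2 -0.3  4.4] w 15.0
```

Request:
servo_tool --deltas '[[[0,0,0,15,0],[0,0,0,45,0],[0,0,0,85,0],[0,0,-5,105,0],[0,2,-25,110,-0.5]]]'

```text
time: 10.52
tool_pos: [0.4619, 0.2295, 0.1394]
tool_rot: [-0.0, 0.99, 0.14, 0.001]
contact_force: [0.7, 0.0, -2.4]
gripper_width: 0.176
```

```bash
python3 st.py
```

```text
t 10.53 pos [461.9 229.5 139.4] yaw y -73.96 z [ 0.003  0.001 -1.   ] F [ 0.7  0.  -2.4] w 15.1
```

Request:
servo_tool --deltas '[[[0,5,-45,0,-0.9],[0,11,-95,0,-1.8],[0,17,-150,0,-2.7],[0,23,-205,0,-3.47],[0,29,-255,0,-3.47]]]'

```text
time: 11.15
tool_pos: [0.4897, -0.0277, 0.1371]
tool_rot: [-0.0, 0.999, -0.042, -0.0]
contact_force: [0.7, 0.6, -1.9]
gripper_width: 0.167
```

Request:
servo_tool --deltas '[[[0,4,-35,0,0],[0,8,-58,0,0],[0,8.5,-66,0,0],[0,8.5,-66,0,0],[0,8.5,-66,0,0]]]'

```text
time: 11.78
tool_pos: [0.4986, -0.091, 0.137]
tool_rot: [-0.0, 0.999, -0.041, -0.0]
contact_force: [0.2, -0.2, -2.2]
gripper_width: 0.175
```

```bash
python3 st.py;python3 shot.py wrist w5
```

```text
t 11.78 pos [498.6 -91.  137. ] yaw y -94.73 z [-0.001  0.001 -1.   ] F [ 0.2 -0.2 -2.2] w 14.9
```

View pics/w5.png

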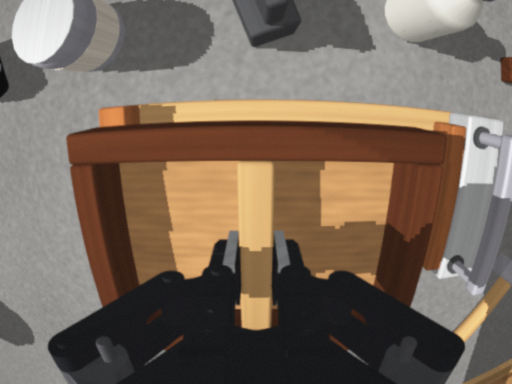

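Run:
```python
from h import *
import pickle
c=pickle.load(open("pics/w5.pkl","rb"));im=cv2.imread("pics/w5.png")
o=np.array([494.7,-155.6]);a=np.radians(-94.8);X=np.array([np.cos(a),np.sin(a)]);Y=np.array([-X[1],X[0]])
def jg(P):
    d=P[:,:2]*1000-o;return np.round(np.c_[d@X,d@Y],1).tolist()
for z in(.138,.141,.144):
  print(z,"rim far outer corners",jg(onz("wrist",[[67.5,137],[447,133],[256,122]],z,c)),"brace far sides",jg(onz("wrist",[[237,163],[273,163]],z,c)))
print("bed edge z.032",jg(onz("wrist",[[270,100],[360,105],[200,102]],.032,c)))
print("jaw top left edge z.062",jg(onz("wrist",[[446,124],[428,267]],.062,c)))
for n in("scene",): 
    cv2.imwrite("pics/s2.png",grab_frame(n)[:,:,::-1])
    i=cv2.imread("pics/s2.png");cv2.imwrite('pics/s2c.png',cv2.resize(i[130:290,120:320],None,fx=4,fy=4,interpolation=cv2.INTER_CUBIC))
cv2.imwrite("pics/w5c.png",cv2.resize(im[90:290,50:512],None,fx=1.7,fy=1.7,interpolation=cv2.INTER_CUBIC))
```

```text
0.138 rim far outer corners [[-153.7, 62.2], [26.3, 64.5], [-64.3, 65.1]] brace far sides [[-72.3, 47.9], [-57.2, 47.9]]
0.141 rim far outer corners [[-151.5, 62.5], [24.1, 64.7], [-64.3, 65.3]] brace far sides [[-72.1, 48.5], [-57.3, 48.6]]
0.144 rim far outer corners [[-149.3, 62.8], [21.8, 65.0], [-64.3, 65.6]] brace far sides [[-71.9, 49.2], [-57.5, 49.2]]
bed edge z.032 [[-53.9, 73.6], [17.4, 72.5], [-107.2, 72.7]]
jaw top left edge z.062 [[80.9, 64.9], [89.7, -60.3]]
```

View pics/s2c.png

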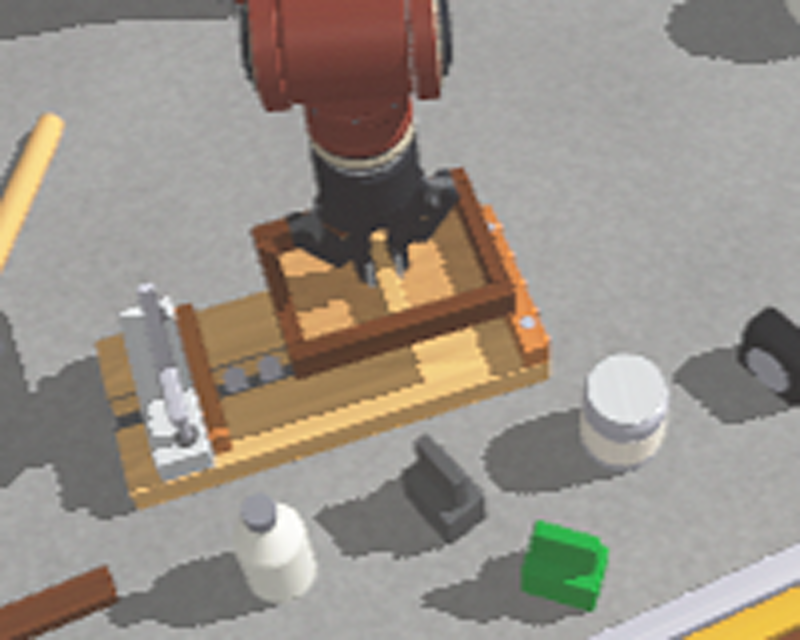

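View pics/w5c.png

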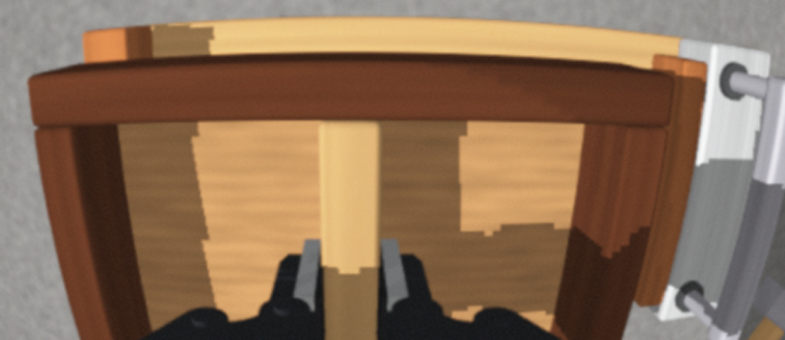

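Request:
servo_tool --deltas '[[[0,0.3,-2,0,0],[0,0.3,-2,-30,0],[0,0.3,-2,-55,0],[0,0.3,-2,-70,0],[0,0.3,-2,-70,0]]]'

```text
time: 12.5
tool_pos: [0.4984, -0.0936, 0.0661]
tool_rot: [-0.0, 0.999, -0.042, -0.001]
contact_force: [-0.3, 0.4, -1.0]
gripper_width: 0.172
```

```bash
python3 st.py; python3 shot.py scene s3; python3 shot.py wrist w6; python3 -c "
import cv2
i=cv2.imread('pics/s3.png');cv2.imwrite('pics/s3c.png',cv2.resize(i[150:270,140:270],None,fx=5,fy=5,interpolation=cv2.INTER_CUBIC))"
```

```text
t 12.5 pos [498.4 -93.6  66.1] yaw y -94.77 z [-0.003  0.001 -1.   ] F [-0.3  0.4 -1. ] w 14.7
```

View pics/s3c.png

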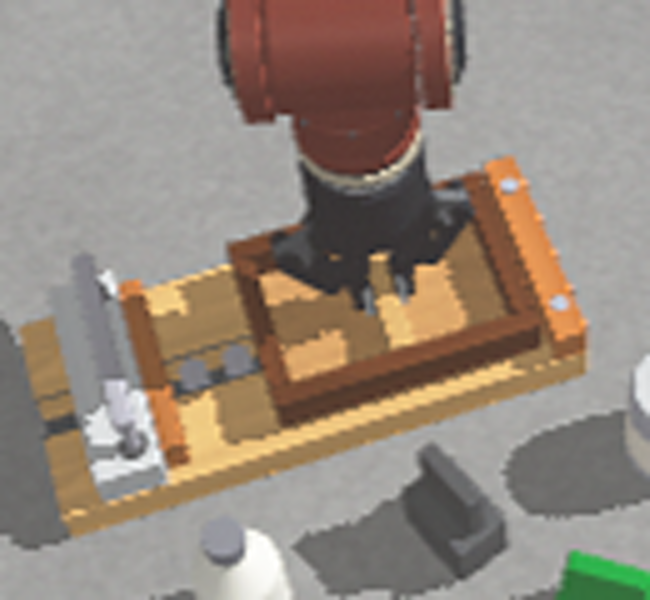

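View pics/w6.png

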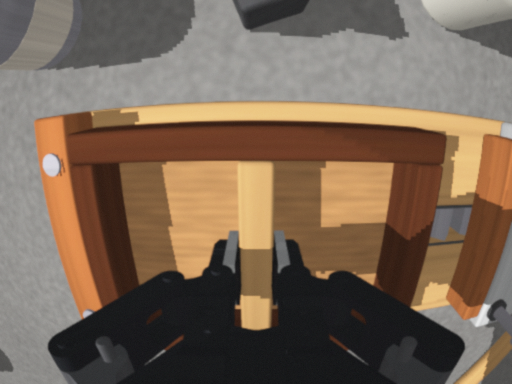

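Request:
servo_tool --deltas '[[[0,0,0,-4,0],[0,0,0,-4,0],[0,0.1,2,-4,0],[0,0.2,4,-4,0],[0,0.2,4,-4,0]]]'

```text
time: 13.22
tool_pos: [0.4995, -0.0898, 0.0633]
tool_rot: [0.0, 0.999, -0.042, 0.0]
contact_force: [0.7, 0.3, -2.5]
gripper_width: 0.174
```

```bash
python3 st.py
```

```text
t 13.22 pos [499.5 -89.8  63.3] yaw y -94.77 z [ 0. -0. -1.] F [ 0.7  0.3 -2.5] w 14.8
```

Request:
servo_tool --deltas '[[[0,0,1,-1.5,0],[0,0.1,2,-2,0],[0,0.1,2,-2,0]]]'

```text
time: 13.6
tool_pos: [0.4997, -0.0885, 0.0614]
tool_rot: [0.001, 0.999, -0.041, 0.0]
contact_force: [0.2, -3.0, -1.9]
gripper_width: 0.173
```

```bash
python3 st.py
```

```text
t 13.6 pos [499.7 -88.5  61.4] yaw y -94.76 z [ 0.    -0.001 -1.   ] F [ 0.2 -3.  -1.9] w 14.8
```

Request:
servo_tool --deltas '[[[0,0,0,-1.5,0],[0,0,0,-2.5,0],[0,0,0,-2.5,0]]]'

```text
time: 13.98
tool_pos: [0.4999, -0.0885, 0.0601]
tool_rot: [0.0, 0.999, -0.042, -0.0]
contact_force: [-4.6, -3.0, 8.0]
gripper_width: 0.171
```

```bash
python3 st.py
```

```text
t 13.97 pos [499.9 -88.5  60.1] yaw y -94.77 z [-0.    -0.001 -1.   ] F [-4.6 -3.   8. ] w 14.6
```

Seated: 8 N upward, and TCP z is 60 as expected. I'll open the fingers, rise and look.

Request:
servo_tool --deltas '[[[30,0,0,0.5,0],[40,0,0,0.5,0],[45,0,0,0.5,0],[45,0,0,25,0],[50,0,0,70,0]]]'

```text
time: 14.6
tool_pos: [0.4978, -0.0872, 0.1271]
tool_rot: [-0.001, 0.999, -0.042, -0.003]
contact_force: [0.3, 0.1, 0.1]
gripper_width: 0.584
```

Request:
servo_tool --deltas '[[[60,-8,-50,60,0],[60,-14,-95,110,0],[60,-14,-110,140,0],[60,-14,-110,140,0]]]'

```text
time: 15.1
tool_pos: [0.4873, -0.2006, 0.274]
tool_rot: [0.002, 0.999, -0.043, 0.004]
contact_force: [-0.1, -0.1, 0.8]
gripper_width: 0.7
```

```bash
python3 st.py; python3 shot.py wrist w7
```

```text
t 15.1 pos [ 487.3 -200.6  274. ] yaw y -94.95 z [ 0.008 -0.005 -1.   ] F [-0.1 -0.1  0.8] w 59.8
```

View pics/w7.png

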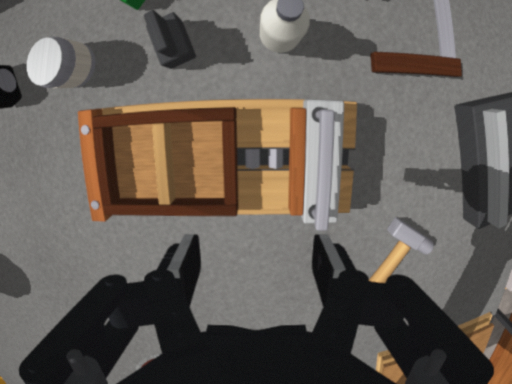

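The frame lies on the bed against the fence; its right edge runs from (236,107) to (238,215). I'll check its centring and squareness.

Run:
```python
from h import *
import pickle
im=cv2.imread("pics/w7.png");cv2.imwrite("pics/w7c.png",cv2.resize(im[90:230,70:230+130],None,fx=2.75,fy=2.75,interpolation=cv2.INTER_CUBIC))
```

```text
(no output)
```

View pics/w7c.png

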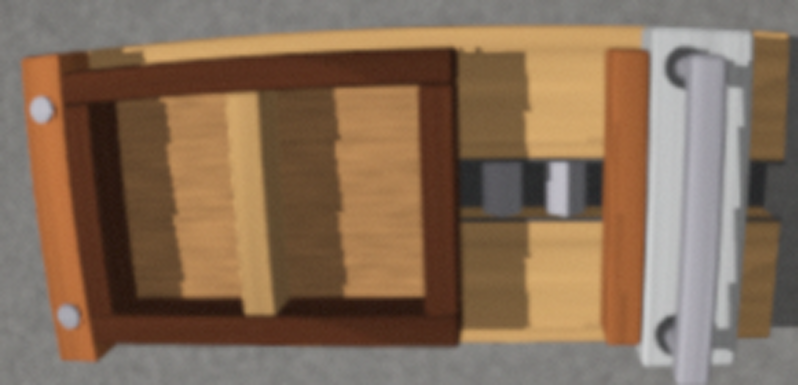

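```bash
cat >> h.py <<'E'
O=np.array([494.7,-155.6]);A=np.radians(-94.8);XJ=np.array([np.cos(A),np.sin(A)]);YJ=np.array([-XJ[1],XJ[0]])
def jg(P):
    d=np.atleast_2d(P)[:,:2]*1000-O;return np.round(np.c_[d@XJ,d@YJ],1).tolist()
E
python3 - <<'E'
from h import *
import pickle
c=pickle.load(open("pics/w7.pkl","rb"))
p=lambda l,z:jg(onz("wrist",np.array(l)/2.75+[69.5,89.5],z,c))
print("frame right corners",p([[454,49],[459,345]],.064),"inner",p([[419,85],[426,313]],.064),"brace",p([[227,93],[259,93],[245,315],[276,315]],.064))
print("jaw",p([[607,50],[605,343],[647,50],[641,343]],.062),"bed",p([[500,27],[530,342]],.032),"fence back",p([[23,60],[62,360]],.062))
E
```

```text
frame right corners [[23.0, 64.6], [22.8, -63.0]] inner [[8.6, 50.1], [8.8, -48.0]] brace [[-73.8, 49.8], [-59.4, 49.1], [-73.9, -49.3], [-59.1, -49.2]]
jaw [[85.1, 64.3], [87.4, -63.1], [101.7, 64.6], [103.6, -63.3]] bed [[41.3, 73.6], [54.8, -74.4]] fence back [[-177.9, 72.4], [-177.8, -75.0]]
```

Request:
servo_tool --deltas '[[[60,-1.5,-50,-20,0],[60,-1.5,-72.5,-70,0],[50,-1.5,-72.5,-115,0],[50,-1.5,-72.5,-125,0],[50,-1.5,-72.5,-125,0]]]'

```text
time: 15.78
tool_pos: [0.4838, -0.2694, 0.1428]
tool_rot: [-0.001, 0.999, -0.041, -0.001]
contact_force: [-0.1, 0.3, 0.8]
gripper_width: 0.586
```

```bash
python3 st.py
```

```text
t 15.78 pos [ 483.8 -269.4  142.8] yaw y -94.73 z [-0.002  0.002 -1.   ] F [-0.1  0.3  0.8] w 50.1
```

Request:
servo_tool --deltas '[[[45,1.5,-3,-25,0],[40,1.5,-3,-38,0],[40,1.5,-3,-38,0]]]'

```text
time: 16.15
tool_pos: [0.4856, -0.2731, 0.1059]
tool_rot: [-0.0, 0.999, -0.042, -0.0]
contact_force: [-0.6, 0.3, 0.9]
gripper_width: 0.469
```

```bash
python3 st.py
```

```text
t 16.15 pos [ 485.6 -273.1  105.9] yaw y -94.76 z [-0.  0. -1.] F [-0.6  0.3  0.9] w 40.0
```

Request:
servo_tool --deltas '[[[0,0,0,0,0],[0,0,0,0,0],[0,0,0,0,0],[0,0,0,0,0],[0,0,0,0,0]]]'

```text
time: 16.77
tool_pos: [0.4863, -0.2732, 0.1073]
tool_rot: [-0.0, 0.999, -0.042, 0.001]
contact_force: [-1.0, 5.0, 5.5]
gripper_width: 0.147
```

Request:
servo_tool --deltas '[[[0,0,0,14,0],[0,0,0,27,0],[0,0,0,29,0],[0,0,0,29,0]]]'

```text
time: 17.27
tool_pos: [0.4862, -0.2736, 0.134]
tool_rot: [0.0, 0.999, -0.042, 0.001]
contact_force: [6.1, -1.2, -8.5]
gripper_width: 0.149
```

```bash
python3 st.py
```

```text
t 17.27 pos [ 486.2 -273.6  134. ] yaw y -94.78 z [ 0.002 -0.001 -1.   ] F [ 6.1 -1.2 -8.5] w 12.7
```

Request:
servo_tool --deltas '[[[0,1.3,15,0.5,0],[0,2.9,35,0.5,0],[0,4.4,52,0.5,0],[0,5,60,0.5,0],[0,5,60,0.5,0]]]'

```text
time: 17.9
tool_pos: [0.491, -0.2127, 0.1341]
tool_rot: [-0.0, 0.999, -0.041, 0.001]
contact_force: [5.3, 0.1, -8.5]
gripper_width: 0.148
```

```bash
python3 st.py
```

```text
t 17.9 pos [ 491.  -212.7  134.1] yaw y -94.74 z [ 0.002  0.    -1.   ] F [ 5.3  0.1 -8.5] w 12.6
```

Request:
servo_tool --deltas '[[[0,0.1,2,0,0],[0,0.3,4,0,0],[0,0.4,5,0,0],[0,0.4,5,0,0]]]'

```text
time: 18.4
tool_pos: [0.4914, -0.2085, 0.1342]
tool_rot: [0.0, 0.999, -0.042, 0.001]
contact_force: [6.0, -0.8, -8.3]
gripper_width: 0.148
```

```bash
python3 st.py;python3 shot.py scene s4; python3 -c "
import cv2
i=cv2.imread('pics/s4.png');cv2.imwrite('pics/s4c.png',cv2.resize(i[150:270,140:270],None,fx=5,fy=5,interpolation=cv2.INTER_CUBIC))"
```

```text
t 18.4 pos [ 491.4 -208.5  134.2] yaw y -94.79 z [ 0.002 -0.    -1.   ] F [ 6.  -0.8 -8.3] w 12.7
```

View pics/s4c.png

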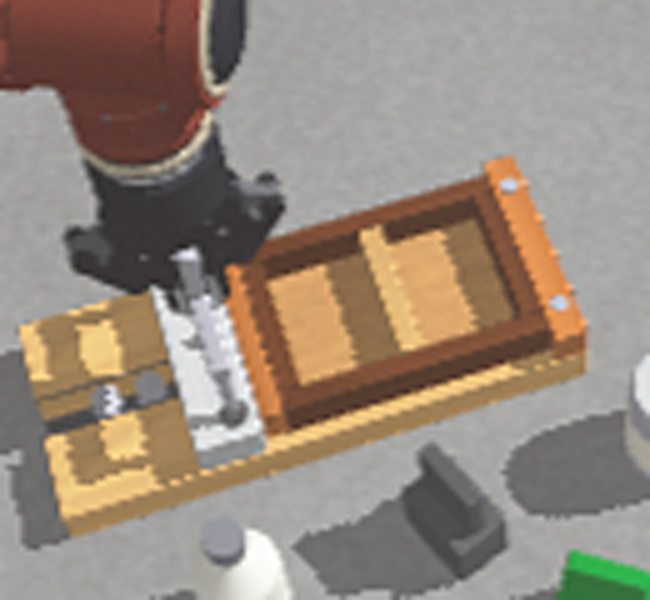

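Request:
servo_tool --deltas '[[[0,0.1,1,0,0],[0,0.2,2,0,0],[0,0.2,2,0,0]]]'

```text
time: 18.82
tool_pos: [0.4914, -0.2081, 0.1346]
tool_rot: [0.002, 0.999, -0.042, 0.001]
contact_force: [5.0, -6.0, -7.2]
gripper_width: 0.151
```

```bash
python3 st.py
```

```text
t 18.82 pos [ 491.4 -208.1  134.6] yaw y -94.79 z [ 0.002 -0.004 -1.   ] F [ 5.  -6.  -7.2] w 12.9
```

Request:
servo_tool --deltas '[[[0,-0.5,-5.8,0,0],[0,-0.5,-5.8,0,0],[0,-0.5,-5.8,-12,0],[0,-0.5,-5.8,-23,0],[0,-0.5,-5.8,-27.5,0]]]'

```text
time: 19.45
tool_pos: [0.4912, -0.2125, 0.1072]
tool_rot: [0.0, 0.999, -0.042, 0.001]
contact_force: [-2.7, -0.3, 12.3]
gripper_width: 0.15
```

Request:
servo_tool --deltas '[[[0,0,0,0,0],[0,0,0,0,0]]]'

```text
time: 19.7
tool_pos: [0.4911, -0.2125, 0.1074]
tool_rot: [0.0, 0.999, -0.042, 0.001]
contact_force: [6.1, -2.0, -4.7]
gripper_width: 0.149
```

```bash
python3 st.py
```

```text
t 19.7 pos [ 491.1 -212.5  107.4] yaw y -94.79 z [ 0.001 -0.001 -1.   ] F [ 6.1 -2.  -4.7] w 12.8
```

Request:
servo_tool --deltas '[[[40,0,0,0,0],[50,0,0,0,0],[50,0,0,30,0],[50,0,0,80,0],[50,15,12,125,0.5]]]'

```text
time: 20.32
tool_pos: [0.505, -0.2006, 0.2344]
tool_rot: [0.0, 1.0, -0.016, -0.0]
contact_force: [-0.1, -0.1, -0.3]
gripper_width: 0.586
```

Request:
servo_tool --deltas '[[[50,40,30,15,1.2],[50,75,58,30,2.2],[50,105,86,30,3.1],[50,105,86,30,3.1],[50,105,86,30,3.1]]]'

```text
time: 20.95
tool_pos: [0.6101, -0.1145, 0.2624]
tool_rot: [0.0, 0.989, 0.146, -0.001]
contact_force: [-0.4, 0.2, 0.3]
gripper_width: 0.586
```

```bash
python3 st.py; python3 shot.py wrist w8;python3 shot.py top t2; python3 -c "
import cv2
im=cv2.imread('pics/t2.png');cv2.imwrite('pics/t2c.png',cv2.resize(im[140:230,220:360],None,fx=5,fy=5,interpolation=cv2.INTER_CUBIC))"
```

```text
t 20.95 pos [ 610.1 -114.5  262.4] yaw y -73.22 z [-0.001 -0.    -1.   ] F [-0.4  0.2  0.3] w 50.0
```

View pics/w8.png

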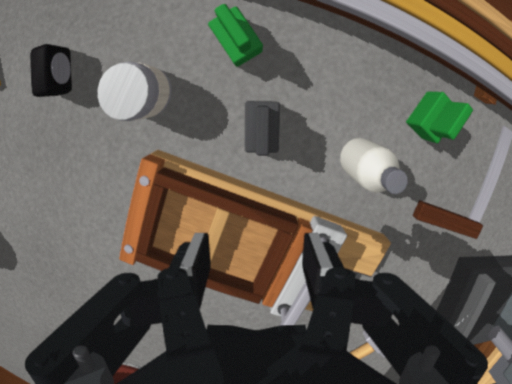

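View pics/t2c.png

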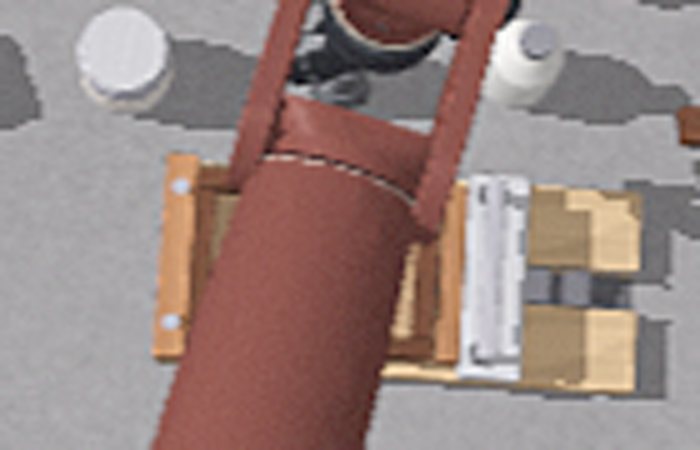

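The carriage now sits closed up on the frame with two teeth outside it. The dark weight is at (262,127) in the wrist view and the green ones are at (237,35) and (440,117). I'll measure the weight in a crop.

Run:
```python
import cv2
im=cv2.imread("pics/w8.png")
cv2.imwrite("pics/w8c.png",cv2.resize(im[90:165,230:300],None,fx=8,fy=8,interpolation=cv2.INTER_CUBIC))
```

```text
(no output)
```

View pics/w8c.png

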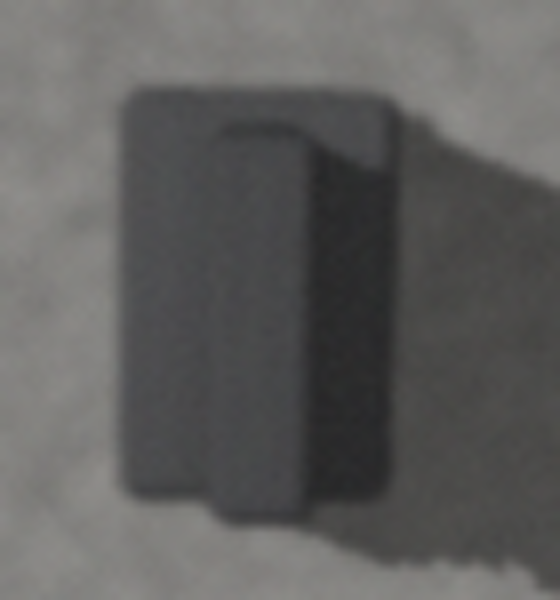

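Run:
```python
from h import *
import pickle
c=pickle.load(open("pics/w8.pkl","rb"))
p=lambda l,z:np.round(onz("wrist",np.array(l)/8+[229.5,89.5],z,c)[:,:2]*1000,1)
g=p([[213,135],[308,135],[212,518],[306,518]],.09);b=p([[125,92],[398,92],[122,495],[392,495]],.045)
for n,q in(("grip",g),("block",b)):
    d=q[:2].mean(0)-q[2:].mean(0)
    print(n,q.tolist(),"c",q.mean(0),"len",np.linalg.norm(d),"wid",np.linalg.norm(q[0]-q[1]),"yang",np.degrees(np.arctan2(d[1],d[0])))
```

```text
grip [[675.2, -95.0], [678.7, -106.2], [629.1, -108.8], [632.5, -120.2]] c [ 653.875 -107.55 ] len 48.19784746230902 wid 11.73413822996815 yang 16.761868769333883
block [[676.4, -81.7], [687.7, -118.5], [620.3, -97.8], [631.7, -135.3]] c [ 654.025 -108.325] len 58.41408220626252 wid 38.49584393152073 yang 16.35632860197261
```

Request:
servo_tool --deltas '[[[50,20,3,-40,-0.03],[50,40,6,-90,-0.03],[50,44,6.5,-130,-0.03],[50,44,6.5,-135,-0.03],[50,44,6.5,-135,-0.03]]]'

```text
time: 21.68
tool_pos: [0.6547, -0.1085, 0.1289]
tool_rot: [0.0, 0.99, 0.144, 0.0]
contact_force: [-0.7, 1.0, 1.0]
gripper_width: 0.588
```

Request:
servo_tool --deltas '[[[50,0,0,0,0]]]'

```text
time: 21.8
tool_pos: [0.6559, -0.1085, 0.1309]
tool_rot: [0.001, 0.99, 0.144, 0.002]
contact_force: [0.5, -0.6, 1.4]
gripper_width: 0.585
```

```bash
python3 st.py; python3 shot.py wrist w9
```

```text
t 21.8 pos [ 655.9 -108.5  130.9] yaw y -73.4 z [ 0.004 -0.001 -1.   ] F [ 0.5 -0.6  1.4] w 49.9
```

View pics/w9.png

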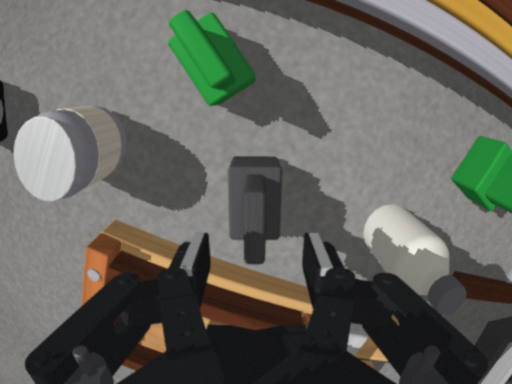

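Request:
servo_tool --deltas '[[[50,-1,0.5,-30,0],[50,-1,0.5,-57,0],[50,-1,0.5,-57,0],[40,-1,0.5,-57,0]]]'

```text
time: 22.35
tool_pos: [0.6548, -0.1076, 0.0729]
tool_rot: [0.001, 0.989, 0.145, 0.001]
contact_force: [0.0, 0.3, 0.4]
gripper_width: 0.471
```

```bash
python3 st.py
```

```text
t 22.35 pos [ 654.8 -107.6   72.9] yaw y -73.37 z [ 0.003 -0.001 -1.   ] F [0.  0.3 0.4] w 40.2
```

Request:
servo_tool --deltas '[[[0,0,0,0,0],[0,0,0,0,0],[0,0,0,0,0],[0,0,0,0,0],[0,0,0,5,0]]]'

```text
time: 22.98
tool_pos: [0.6524, -0.1069, 0.0742]
tool_rot: [-0.001, 0.989, 0.145, -0.001]
contact_force: [-0.8, -0.0, -6.8]
gripper_width: 0.159
```

Request:
servo_tool --deltas '[[[0,0,0,15,0],[0,0,0,50,0],[0,0,0,95,0],[0,0,0,110,0],[0,0,0,110,0]]]'

```text
time: 23.6
tool_pos: [0.654, -0.1073, 0.1865]
tool_rot: [0.0, 0.989, 0.145, 0.001]
contact_force: [-0.2, -0.4, -6.2]
gripper_width: 0.156
```

```bash
python3 st.py
```

```text
t 23.6 pos [ 654.  -107.3  186.5] yaw y -73.36 z [ 0.002 -0.    -1.   ] F [-0.2 -0.4 -6.2] w 13.3
```

Request:
servo_tool --deltas '[[[0,-40,-6,0,-1],[0,-90,-13,0,-2.2],[0,-135,-20,0,-3.2],[0,-157,-23,0,-3.57],[0,-157,-23,0,-3.57]]]'

```text
time: 24.22
tool_pos: [0.494, -0.1297, 0.1825]
tool_rot: [-0.001, 0.999, -0.042, -0.002]
contact_force: [0.4, -0.1, -6.2]
gripper_width: 0.158
```

Request:
servo_tool --deltas '[[[0,0,0,0,0],[0,0,0,0,0]]]'

```text
time: 24.48
tool_pos: [0.4971, -0.1301, 0.1852]
tool_rot: [-0.0, 0.999, -0.041, -0.0]
contact_force: [0.0, 0.0, -5.5]
gripper_width: 0.155
```

```bash
python3 st.py; python3 shot.py wrist w10; python3 shot.py scene s5; python3 -c "
import cv2
i=cv2.imread('pics/s5.png');cv2.imwrite('pics/s5c.png',cv2.resize(i[150:270,140:270],None,fx=5,fy=5,interpolation=cv2.INTER_CUBIC))"
```

```text
t 24.48 pos [ 497.1 -130.1  185.2] yaw y -94.75 z [-0.001  0.    -1.   ] F [ 0.   0.  -5.5] w 13.2
```

View pics/w10.png

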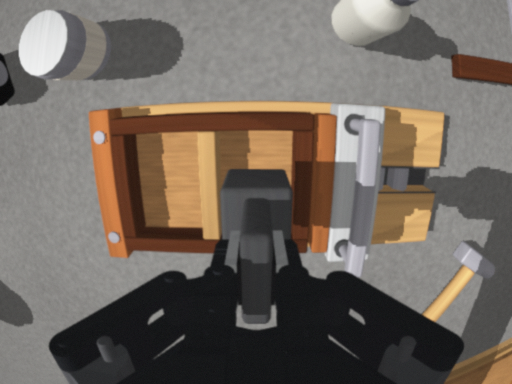

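View pics/s5c.png

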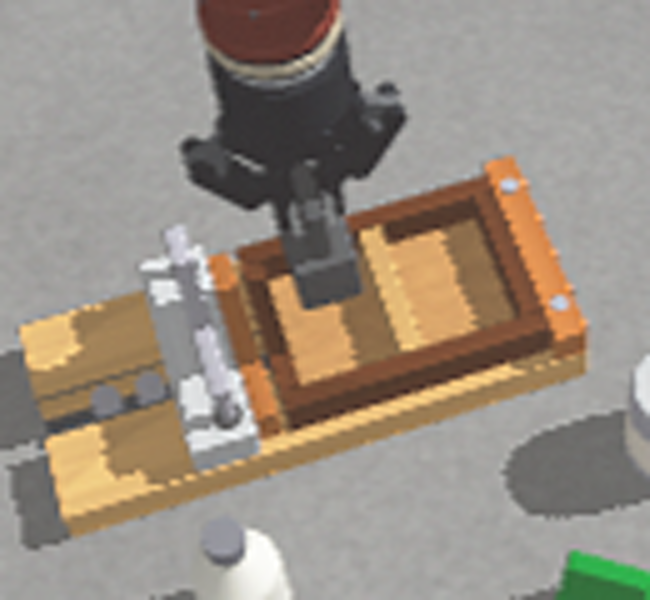

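Request:
servo_tool --deltas '[[[0,0,0,-25,0],[0,0,0,-50,0],[0,0,0,-65,0],[0,0,0,-70,0],[0,0,0,-70,0]]]'

```text
time: 25.2
tool_pos: [0.497, -0.1304, 0.1161]
tool_rot: [0.0, 0.999, -0.042, 0.0]
contact_force: [0.7, 0.1, -6.9]
gripper_width: 0.154
```

```bash
python3 st.py; python3 shot.py wrist w11
```

```text
t 25.2 pos [ 497.  -130.4  116.1] yaw y -94.78 z [ 0. -0. -1.] F [ 0.7  0.1 -6.9] w 13.2
```

View pics/w11.png

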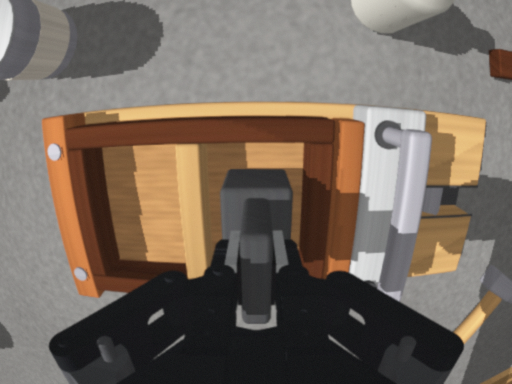

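Request:
servo_tool --deltas '[[[0,0,0,-4,0],[0,0,0,-7,0],[0,0,0,-7.5,0]]]'

```text
time: 25.62
tool_pos: [0.4972, -0.1305, 0.1093]
tool_rot: [0.0, 0.999, -0.042, 0.001]
contact_force: [-0.5, 0.6, 0.7]
gripper_width: 0.15
```

```bash
python3 st.py
```

```text
t 25.62 pos [ 497.2 -130.5  109.3] yaw y -94.78 z [ 0.001 -0.    -1.   ] F [-0.5  0.6  0.7] w 12.8
```

Contact: the load has gone to zero at z≈109, as expected. I'll open the fingers and rise.

Request:
servo_tool --deltas '[[[0,0,0,-0.5,0],[25,0,0,-0.5,0],[35,0,0,-0.5,0],[40,0,0,0,0],[40,0,0,20,0]]]'

```text
time: 26.25
tool_pos: [0.4954, -0.1298, 0.1267]
tool_rot: [-0.001, 0.999, -0.042, -0.002]
contact_force: [-0.2, 0.6, -0.4]
gripper_width: 0.469
```

Request:
servo_tool --deltas '[[[50,0,0,40,0],[50,0,0,90,0],[50,-15,-20,140,0],[50,-30,-60,150,0],[50,-30,-60,150,0]]]'

```text
time: 26.88
tool_pos: [0.4667, -0.1923, 0.2802]
tool_rot: [0.001, 0.999, -0.043, 0.002]
contact_force: [1.0, 0.5, -0.0]
gripper_width: 0.585
```

Request:
servo_tool --deltas '[[[50,0,0,0,0],[50,0,0,0,0]]]'

```text
time: 27.12
tool_pos: [0.4666, -0.1893, 0.2771]
tool_rot: [-0.001, 0.999, -0.041, -0.001]
contact_force: [0.2, -1.0, -0.6]
gripper_width: 0.584
```

```bash
python3 st.py; python3 shot.py wrist w12; python3 shot.py scene s6; python3 -c "
import cv2
i=cv2.imread('pics/s6.png');cv2.imwrite('pics/s6c.png',cv2.resize(i[150:270,140:270],None,fx=5,fy=5,interpolation=cv2.INTER_CUBIC))"
```

```text
t 27.12 pos [ 466.6 -189.3  277.1] yaw y -94.72 z [-0.002  0.001 -1.   ] F [ 0.2 -1.  -0.6] w 49.8
```

View pics/w12.png

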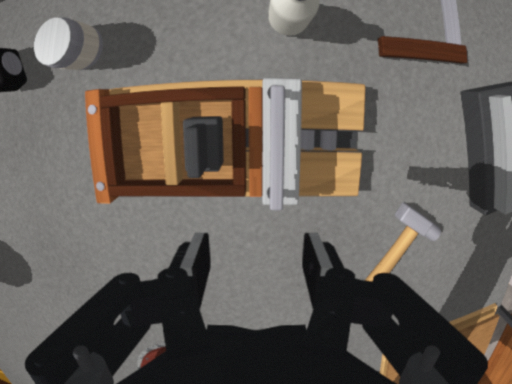

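View pics/s6c.png

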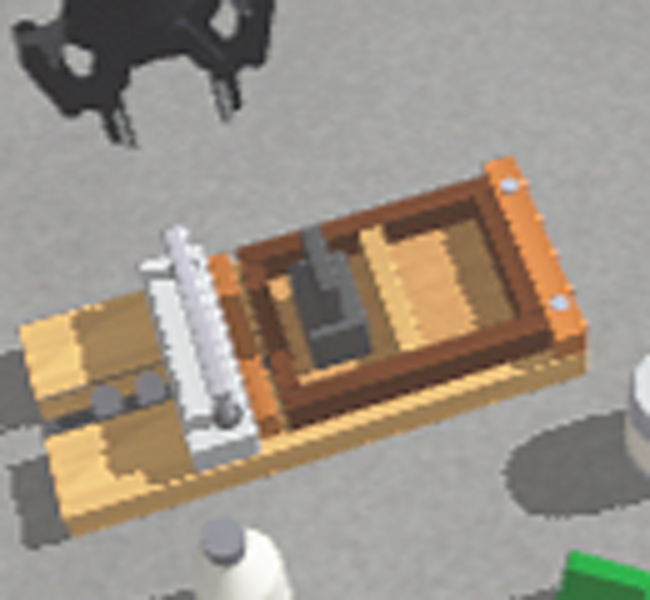

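The weight stands upright in the half next to the carriage, with the grip at (200,145) in the wrist view. The frame is against the fence at (108,145) and the jaw at (255,142) is close to its right edge. I'll do a last numeric check.

Run:
```python
from h import *
import pickle
im=cv2.imread("pics/w12.png")
cv2.imwrite("pics/w12c.png",cv2.resize(im[70:215,80:310],None,fx=3.45,fy=3.45,interpolation=cv2.INTER_CUBIC))
```

```text
(no output)
```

View pics/w12c.png

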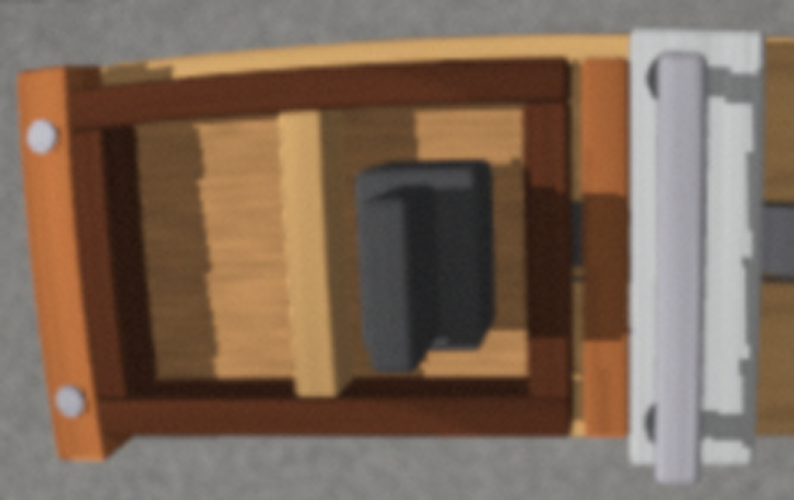

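Run:
```python
from h import *
import pickle
c=pickle.load(open("pics/w12.pkl","rb"))
p=lambda l,z:jg(onz("wrist",np.array(l)/3.45+[79.5,69.5],z,c))
print("frame R",p([[568,60],[570,434]],.064),"jaw L",p([[584,60],[584,436]],.062),"fence back",p([[20,72],[62,460]],.062))
print("grip",p([[360,198],[408,198],[372,370],[412,370]],.126),"bar",p([[681,53],[678,481]],.109))
job_done()
print(state()["time"])
```

```text
frame R [[22.8, 63.8], [22.7, -62.9]] jaw L [[27.9, 63.8], [27.5, -64.3]] fence back [[-177.5, 73.4], [-176.8, -75.5]]
grip [[-31.4, 25.5], [-18.0, 25.1], [-30.5, -23.0], [-18.9, -23.0]] bar [[56.1, 64.2], [57.3, -62.6]]
the job is handed in; nothing more can be done
the job is handed in; nothing more can be done
```

The job is done and handed in, at about 27 s of the 72 s allowed:
1. I lifted the release bar, ran the carriage out to its stop, backed it off to the last notch and let the bar drop.
2. I laid the frame flat against the fence.
3. With the bar up, I pushed the carriage in until the jaw touched the frame, backed it off 4 mm to the .09 notch and let the bar drop.
4. I stood the dark press weight upright in the pocket next to the carriage.

**Last checks, in jig coordinates:**

| Check | Measured | Expected |
|---|---|---|
| Frame's carriage-side edge, x | 22.8 mm (both ends equal, so square) | 23 mm |
| Frame centre, y | about 0.5 mm | 0 mm |
| Jaw face, x | 27.7 mm | 27 mm |
| Bar, x | 57 mm | 57 mm |
| Weight's grip centre | (-25, +1) mm | (-25.5, 0) mm |

- **Bar:** both times the gripper returned to the same height as when it first gripped the lowered bar, within 0.2 mm. I did not measure the bar's height separately by camera after letting go.
- **Disagreement:** the wrist camera read lengths about 1–2 % short (the fence's back edge at x -177 instead of -180). I therefore took positions along the track from the stop and fence contacts.
- **Bystanders:** I saw no contact with any of them and none looked moved in the pictures, but I did not measure them.

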